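Set the hall vases on their plinths

ROBOT

A 7-joint arm with a two-finger parallel gripper is mounted at the origin on the work surface. World frame = base frame: x ahead of the robot, y to its left, z up, the work surface at z = 0. Lengths are in m, angles in degrees, forces in N, time in s.
With the tool pointing down it reaches from about 0.35 to 0.775 m from the base axis. Payload 3.1 kg.
Tool frame: the origin (TCP) lies between the finger pads; the fingertips stand 11 mm ahead of it and the grasp point (between the pads) lies 8 mm behind it (env.tips_ahead is the distance from the TCP to the fingertips, in m); z points along the fingers, y is the line along which they close (so a half turn about z gives the same grasp; the last joint's range is limited). The gripper opens to 85 mm and grips with 20 to 120 N. Pads are 22 mm wide; open, the fingers measure 114 mm over their backs; the gripper's body (76 mm by 85 mm) begins 54 mm behind the grasp point. The pads swing forward as they close: fully open they stand 13 mm farther back than shut.
Start: joints at [-78.134, 17.813, 0.802, 86.603, -0.252, 75.585, -1.558], TCP at [0.135, 0.533, 0.242] pointing down, gripper open.
Joint ranges: [-154.91, 154.91], [-16.99, 109.72], [-72.82, 74.43], [7.12, 147.25], [-82.49, 262.49], [11.32, 116.49], [-174.64, 174.64]. Speed limits (degrees/s): [159.86, 159.86, 180, 180, 180, 180, 180].

INTERFACE

Orientations are given as a 3x3 rotation matrix whose columns are the frame's x, y, z axes.
In Python, from rig import readout, viewer, job, env gives the robot as it stands. The module is installed in compiled form; this text tells all that it offers.
- The arm moves only by the shell command python3 -m jog 'ROWS' [OPENING] [FORCE]. ROWS is text: rows parted by semicolons, each of 4 numbers parted by spaces: the shift along the world's x, y, z in mm, then the turn about the world's z in degrees. A call has 1 to 10 rows; each row is the pose to reach, as a shift and turn from the pose commanded when the call began; what a row does not reach only later rows make up. A row lasts 1/8 s, in which the tool goes at most 62.5 mm and 10.7 degrees, less where a joint would pass 70% of its speed; a pose out of reach is approached as far as the arm can. A call with a gripper value outside its range is refused whole. OPENING is the opening, from -1 (shut) to 1 (fully open), set as the call begins (- or left out, the last holds). The fingers move at their own pace and stop on an object; FORCE is the grip in N (left out, the last holds). Time passes only in rows, so rows that repeat a pose let the fingers close. It gives the time, the measured TCP pose, the force, the opening and the grip force at its end, in the units of the state.
- readout.state(): the state, without advancing time (a new reading comes with each control period).
- viewer.camera(name): name is "side" or "top"; returns (picture, depth): 420x560x3 uint8, red, green, blue; 420x560 float32, m along the optical axis (not along the pixel's ray), 0 where there is no reading.
- viewer.calibration(name): a dict with "camera_matrix" (3x3 intrinsics, pixels), "xyz" and "rotation" of the camera in the world. Camera axes: x right, y down, z forward; pixel columns grow to the right and rows downward; lengths in m; the calibration is good to about 2 mm. A picture is of the moment at which its call begins. calibration takes no time and is no camera call.
- job.job_done(): hands the job in; it is judged then, once.
The state is a dict: "time": time; "joint_pos": joint angles; "qd": joint speeds; "effort": joint torques, N m; "tcp_pos": TCP position; "tcp_rot": TCP orientation; "wrist_force": force on the tool from outside, world axes, zero at the start; "ft_torque": the same for the moment, N m; "finger_gap": finger opening in m; "finger_force": force on a finger pad.
Only numpy, scipy, OpenCV 4.12 (cv2) and the standard library are available. Lean on these libraries where they do the work, as an engineer would, in place of code of your own. Each camera call takes 0.05 s, during which the arm holds its last target. There are 200 camera calls.

TASK

For every vase on the hall shelf, pull one wooden plinth up off the clip rail, stand it on its legs in the middle of a felt disc of its own, and only then stand the vase upright in the centre of that plinth. Any plinth that is not needed stays clipped on the rail, and the padlock, bicycle clips and tape measure are left where they lie.

Things in the scene. Friction and masses are not known exactly. Their poses are not given: they have to be found in the camera images.
- rail: aluminium clip rail fixed on the shelf: bar 302 mm long (its y), 32 mm wide (x), 24 mm high; origin under its middle. Plinths sit astride it; sprung noses on both sides hold each by lips inside its legs: pull straight up, 6 to 15 N, free after about 10 mm, clear at 30 mm. Stops 31 mm high at plinth ends leave no room for fingers: grip across the rail, on the leg faces. Pressing down clips it on again
- station1 (a point): centre of a station of the rail: where the origin of a fully clipped plinth lies (3 mm above the shelf); axes as the rail's
- station2 (a point): centre of a station of the rail: where the origin of a fully clipped plinth lies (3 mm above the shelf); axes as the rail's
- station3 (a point): centre of a station of the rail: where the origin of a fully clipped plinth lies (3 mm above the shelf); axes as the rail's
- plinth1: wooden plinth, one of three alike, 60 x 60 x 30 mm high: 9 mm top plate on two legs 10 mm thick along its -x and +x faces, a bridge open along y. Origin: centre of the underside, z up. 0.15 kg. Starts clipped on the rail, tunnel along it, underside 3 mm above the shelf. A dark mark 47 mm across shows the middle of its top. May be gripped on any two opposite faces once off the rail
- plinth2: wooden plinth, one of three alike, 60 x 60 x 30 mm high: 9 mm top plate on two legs 10 mm thick along its -x and +x faces, a bridge open along y. Origin: centre of the underside, z up. 0.15 kg. Starts clipped on the rail, tunnel along it, underside 3 mm above the shelf. A dark mark 47 mm across shows the middle of its top. May be gripped on any two opposite faces once off the rail
- plinth3: wooden plinth, one of three alike, 60 x 60 x 30 mm high: 9 mm top plate on two legs 10 mm thick along its -x and +x faces, a bridge open along y. Origin: centre of the underside, z up. 0.15 kg. Starts clipped on the rail, tunnel along it, underside 3 mm above the shelf. A dark mark 47 mm across shows the middle of its top. May be gripped on any two opposite faces once off the rail
- plinth1_top (a point): middle of the top face of plinth1, 30 mm above its underside
- plinth2_top (a point): middle of the top face of plinth2, 30 mm above its underside
- plinth3_top (a point): middle of the top face of plinth3, 30 mm above its underside
- vase1: squat green-glass vase, one of up to three alike (absent in some starts): 60 mm high, foot 44 mm across, straight belly 56 mm across from 16 to 46 mm up, mouth 46 mm across. Origin: centre of the foot's underside; z up. 0.1 to 0.3 kg, stands on the shelf at the start
- vase2: squat green-glass vase, one of up to three alike (absent in some starts): 60 mm high, foot 44 mm across, straight belly 56 mm across from 16 to 46 mm up, mouth 46 mm across. Origin: centre of the foot's underside; z up. 0.1 to 0.3 kg, stands on the shelf at the start
- vase3: squat green-glass vase, one of up to three alike (absent in some starts): 60 mm high, foot 44 mm across, straight belly 56 mm across from 16 to 46 mm up, mouth 46 mm across. Origin: centre of the foot's underside; z up. 0.1 to 0.3 kg, stands on the shelf at the start
- disc1: flat grey felt disc glued to the shelf, 110 mm across, less than 1 mm thick, one of three alike. Origin: its centre, at shelf height
- disc2: flat grey felt disc glued to the shelf, 110 mm across, less than 1 mm thick, one of three alike. Origin: its centre, at shelf height
- disc3: flat grey felt disc glued to the shelf, 110 mm across, less than 1 mm thick, one of three alike. Origin: its centre, at shelf height
- padlock: brass padlock standing up, 42 x 22 x 70 mm; leave alone
- clip1: bicycle clip, open metal ring about 70 mm across, 12 mm high; leave alone
- clip2: the other bicycle clip; leave alone
- tape: grey tape measure lying flat, 56 x 56 x 30 mm; leave alone
Things that resemble listed ones, but are neither listed nor needed, are in the scene too. Leave any blue look-alike of the vase3 alone. Leave any blue look-alike of the plinth1 alone.

How it is judged (in metres and radians):
On the way, in this order (a step that is already met when the one before it is completed fails the run):
1. a plinth stands in the middle of a felt disc ((((horizontal distance between plinth1 and disc1 below 0.015 m or horizontal distance between plinth1 and disc2 below 0.015 m or horizontal distance between plinth1 and disc3 below 0.015 m) and height (world z) of plinth1 below 0.004 m and angle between plinth1's own z axis and vertical below 0.06 rad) or ((horizontal distance between plinth2 and disc1 below 0.015 m or horizontal distance between plinth2 and disc2 below 0.015 m or horizontal distance between plinth2 and disc3 below 0.015 m) and height (world z) of plinth2 below 0.004 m and angle between plinth2's own z axis and vertical below 0.06 rad) or ((horizontal distance between plinth3 and disc1 below 0.015 m or horizontal distance between plinth3 and disc2 below 0.015 m or horizontal distance between plinth3 and disc3 below 0.015 m) and height (world z) of plinth3 below 0.004 m and angle between plinth3's own z axis and vertical below 0.06 rad))), for 0.2 s.
2. a vase stands centred on a plinth that stands on a disc ((((horizontal distance between plinth1 and disc1 below 0.015 m or horizontal distance between plinth1 and disc2 below 0.015 m or horizontal distance between plinth1 and disc3 below 0.015 m) and height (world z) of plinth1 below 0.004 m and angle between plinth1's own z axis and vertical below 0.06 rad and distance between any of vase1, vase2, vase3 and plinth1_top below 0.009 m) or ((horizontal distance between plinth2 and disc1 below 0.015 m or horizontal distance between plinth2 and disc2 below 0.015 m or horizontal distance between plinth2 and disc3 below 0.015 m) and height (world z) of plinth2 below 0.004 m and angle between plinth2's own z axis and vertical below 0.06 rad and distance between any of vase1, vase2, vase3 and plinth2_top below 0.009 m) or ((horizontal distance between plinth3 and disc1 below 0.015 m or horizontal distance between plinth3 and disc2 below 0.015 m or horizontal distance between plinth3 and disc3 below 0.015 m) and height (world z) of plinth3 below 0.004 m and angle between plinth3's own z axis and vertical below 0.06 rad and distance between any of vase1, vase2, vase3 and plinth3_top below 0.009 m))), for 0.2 s.
At the end, for the whole second after the job is handed in: Every vase stands upright and at rest on top of a plinth, within 9 mm of its centre; that plinth stands on its legs on the shelf within 15 mm of the centre of a felt disc; every other plinth is fully clipped at a station of the rail (within 8 mm) ((distance between vase1 and plinth1_top below 0.009 m or distance between vase1 and plinth2_top below 0.009 m or distance between vase1 and plinth3_top below 0.009 m) and angle between each of vase1, vase2, vase3's own z axis and vertical below 0.08 rad and linear speed of each of vase1, vase2, vase3 below 0.03 m/s and (distance between vase2 and plinth1_top below 0.009 m or distance between vase2 and plinth2_top below 0.009 m or distance between vase2 and plinth3_top below 0.009 m) and (distance between vase3 and plinth1_top below 0.009 m or distance between vase3 and plinth2_top below 0.009 m or distance between vase3 and plinth3_top below 0.009 m) and ((distance between plinth1 and station1 below 0.008 m or distance between plinth1 and station2 below 0.008 m or distance between plinth1 and station3 below 0.008 m) or ((horizontal distance between plinth1 and disc1 below 0.015 m or horizontal distance between plinth1 and disc2 below 0.015 m or horizontal distance between plinth1 and disc3 below 0.015 m) and height (world z) of plinth1 below 0.004 m and angle between plinth1's own z axis and vertical below 0.06 rad and distance between any of vase1, vase2, vase3 and plinth1_top below 0.009 m)) and ((distance between plinth2 and station1 below 0.008 m or distance between plinth2 and station2 below 0.008 m or distance between plinth2 and station3 below 0.008 m) or ((horizontal distance between plinth2 and disc1 below 0.015 m or horizontal distance between plinth2 and disc2 below 0.015 m or horizontal distance between plinth2 and disc3 below 0.015 m) and height (world z) of plinth2 below 0.004 m and angle between plinth2's own z axis and vertical below 0.06 rad and distance between any of vase1, vase2, vase3 and plinth2_top below 0.009 m)) and ((distance between plinth3 and station1 below 0.008 m or distance between plinth3 and station2 below 0.008 m or distance between plinth3 and station3 below 0.008 m) or ((horizontal distance between plinth3 and disc1 below 0.015 m or horizontal distance between plinth3 and disc2 below 0.015 m or horizontal distance between plinth3 and disc3 below 0.015 m) and height (world z) of plinth3 below 0.004 m and angle between plinth3's own z axis and vertical below 0.06 rad and distance between any of vase1, vase2, vase3 and plinth3_top below 0.009 m))); the robot touches nothing.
It fails at once if the padlock, a bicycle clip or the tape measure is moved by more than 3 cm (distance of any of padlock, clip1, clip2, tape from where it was at the start of the episode above 0.03 m).
Of vase1, vase2, vase3 only 2 to 3 are there at a start; the rules pass over those that are not, and their reading is None.
At some moment in a run one of plinth1, plinth2, plinth3 may be knocked a few centimetres aside while the robot is not near it.
Once in a run the grip may slacken for a moment while it holds something.
It also fails if it takes over 210 s, if anything falls off the work surface, if the arm or the gripper's body presses on something with over 40 N, if the wrist force passes 120 N, or if a joint passes its speed limit or range.

## Working session

There is one attempt and no reset: what is moved stays moved. The work goes in short steps, Python scripts to look and compute and a shell command to move; the robot and the scene stay as the last step left them, time stands still between calls to the robot, and variables do not carry over. Pictures are saved under pics/ and viewed, at most 14 in all, crops included, and the job is handed in when it is done.

```bash
mkdir -p pics; cat > h.py <<'E'
import numpy as np, cv2
from rig import readout, viewer, job, env
def cloud(n):
    p,d=viewer.camera(n); c=viewer.calibration(n); K=np.array(c["camera_matrix"])
    v,u=np.mgrid[:420,:560]
    P=np.stack([(u-K[0,2])/K[0,0]*d,(v-K[1,2])/K[1,1]*d,d],-1)@np.array(c["rotation"]).T+np.array(c["xyz"])
    P[d==0]=np.nan
    return p,P
def save(n,p): cv2.imwrite(f"pics/{n}.png",p[:,:,::-1])
E
python3 - <<'E'
from h import *
for n in("top","side"):
    p,P=cloud(n); save(n+"0",p); np.savez(n+"0.npz",p=p,P=P)
    print(viewer.calibration(n))
    print(np.nanmin(P,(0,1)),np.nanmax(P,(0,1)))
print(readout.state())
E
```

```text
{'camera_matrix': array([[392.83369998,   0.        , 280.78471283],
       [  0.        , 392.83369998, 204.51473407],
       [  0.        ,   0.        ,   1.        ]]), 'xyz': array([ 4.99245014e-01, -5.85342202e-05,  1.00867975e+00]), 'rotation': array([[ 0.01990565, -0.99788523,  0.06187755],
       [-0.99972427, -0.01909492,  0.01366601],
       [-0.01245556, -0.06213251, -0.99799019]])}
[ 0.0072361  -1.23264432 -0.76710153] [1.36341585 1.34854007 0.25589578]
{'camera_matrix': array([[399.45043628,   0.        , 288.48783906],
       [  0.        , 399.45043628, 208.14644337],
       [  0.        ,   0.        ,   1.        ]]), 'xyz': array([ 0.23466813, -0.55097261,  0.68138809]), 'rotation': array([[ 0.84788055, -0.38210772,  0.36754899],
       [-0.52988468, -0.58730249,  0.61179899],
       [-0.01791068, -0.71349105, -0.70043539]])}
[-0.05252004 -0.58684388 -0.76642723] [1.36654171 2.38280427 0.36514466]
{'time': 0.1, 'joint_pos': array([-78.13347637,  17.85460185,   0.80091401,  86.68081875,
        -0.25327133,  75.58429359,  -1.55939876]), 'qd': array([ 0.063427  , -0.07629495, -0.03140763, -0.30208252,  0.07349792,
       -0.12039031, -0.04570187]), 'effort': array([ 8.48989603e-04, -3.80851686e+01,  1.46841863e-01, -2.31241965e+01,
        1.23672214e-02,  8.07264150e-03, -6.34878560e-06]), 'tcp_pos': array([0.13525781, 0.5324755 , 0.24135539]), 'tcp_rot': array([[-9.69223078e-01,  2.46183724e-01, -4.45678920e-04],
       [ 2.46184119e-01,  9.69220997e-01, -2.00969862e-03],
       [-6.27937239e-05, -2.05756536e-03, -9.99997881e-01]]), 'wrist_force': array([ 0.35263699, -0.21866749, -0.19179915]), 'ft_torque': array([-0.00037586, -0.0614188 , -0.00145214]), 'finger_force': 0.0, 'finger_gap': 0.08505432486178303}
```

View pics/top0.png

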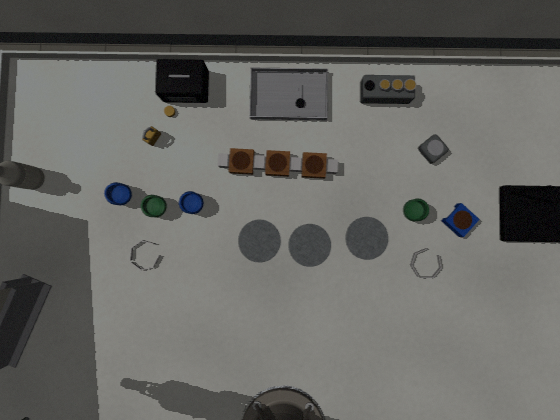

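View pics/side0.png

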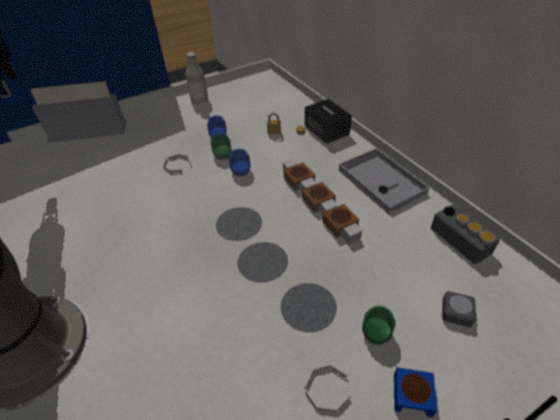

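The top picture shows green vases at (154,206) and (416,210); look-alikes are the blue vases at (118,194) and (191,202), and the blue plinth at (461,220). The three wooden plinths are at (241,161), (278,163) and (315,165), and the discs at (260,240), (310,245) and (367,238). The side picture agrees: two green vases, at (222,147) and (379,325).

```bash
cat >> h.py <<'E'
def ext(P,m,zl,zh):
    q=P[m&(P[...,2]>zl)&(P[...,2]<zh)]
    return q
def box(p,r,s=45):
    m=np.zeros(p.shape[:2],bool); m[max(0,r[1]-s):r[1]+s,max(0,r[0]-s):r[0]+s]=1; return m
def hsv(p): return cv2.cvtColor(p,cv2.COLOR_RGB2HSV)
def rect(q):
    (c,wh,a)=cv2.minAreaRect((q[:,:2]*1000).astype(np.float32)); return np.round(c,1),np.round(wh,1),round(a,1),len(q),np.round(np.median(q[:,2])*1000,1)
def circ(q):
    h=cv2.convexHull((q[:,:2]*1000).astype(np.float32))[:,0]
    A=np.c_[2*h,np.ones(len(h))]; s=np.linalg.lstsq(A,(h**2).sum(1),rcond=None)[0]
    return np.round(s[:2],1),round(2*np.sqrt(s[2]+s[0]**2+s[1]**2),1),len(q)
E
python3 - <<'E'
from h import *
d=np.load("top0.npz");p,P=d["p"],d["P"];H=hsv(p)
print("ground",np.round(np.nanmedian(P[280:400:20,150:400:50,2])*1000,1))
for r in[(154,206),(416,210)]:
    b=box(p,r,18)
    for z in((.03,.075),(.05,.07)): 
        q=ext(P,b&(H[...,1]>80),*z);print("vase",r,circ(q),np.round(np.percentile(q[:,2],[5,95])*1000,1))
for r in[(118,194),(191,202)]:
    q=ext(P,box(p,r,17)&(H[...,1]>80),.03,.075);print("blue",circ(q))
for r in[(241,161),(278,163),(315,165)]:
    b=box(p,r,18); q=ext(P,b&(H[...,1]>80),.025,.04);print("plinth",r,rect(q))
    m=(H[...,1]>80)&(H[...,2]<70)&b; print("   mark",circ(P[m&(P[...,2]>.02)]))
q=ext(P,box(p,(278,163),65)&(P[...,0]<.75)&(P[...,0]>.5),.018,.05);print("rail+pl",rect(q))
G=p[...,0].astype(int)
for r in[(260,240),(310,245),(367,238)]:
    m=box(p,r,26)&(G<150)&(H[...,1]<60); m=cv2.morphologyEx(m.astype(np.uint8),cv2.MORPH_OPEN,np.ones((5,5)))>0
    print("disc",r,circ(P[m]),np.nanmedian(P[m][:,2]))
for r in [(152,136),(433,149),(147,255),(427,263),(461,220)]:
    print(r,rect(ext(P,box(p,r,22),.006,.09)))
E
python3 - <<'E'
import cv2
t=cv2.imread("pics/top0.png")
a=cv2.resize(t[130:270,90:350],None,fx=3,fy=3,interpolation=2)
cv2.imwrite("pics/crop0.png",a)
E
```

```text
ground -1.1
vase (154, 206) (array([550.6, 330.4]), np.float64(52.3), 274) [33.1 59.7]
vase (154, 206) (array([551.6, 330.9]), np.float64(47.0), 152) [50.7 60.5]
vase (416, 210) (array([ 552.9, -318.6]), np.float64(53.2), 290) [34.7 60.4]
vase (416, 210) (array([ 552.3, -319.1]), np.float64(48.5), 167) [50.7 61.3]
blue (array([579. , 421.6]), np.float64(53.3), 303)
blue (array([560.9, 238.4]), np.float64(54.3), 255)
plinth (241, 161) (array([669.5, 116.8]), array([59.9, 60.3]), 88.1, 573, np.float64(31.8))
   mark (array([665.6, 109.2]), np.float64(67.1), 317)
plinth (278, 163) (array([666.4,  24.9]), array([59.9, 60.6]), 87.5, 564, np.float64(31.9))
   mark (array([656.1,  24.4]), np.float64(63.2), 304)
plinth (315, 165) (array([662.7, -67.2]), array([59.8, 60. ]), 88.4, 567, np.float64(31.9))
   mark (array([653.4, -67.1]), np.float64(61.4), 309)
rail+pl (array([666.2,  25.3]), array([302.7,  60.7]), 87.9, 2420, np.float64(31.3))
disc (260, 240) (array([475.1,  63.9]), np.float64(173.2), 2704) -0.0007263220567566009
disc (310, 245) (array([456.7, -60.1]), np.float64(174.4), 2704) -0.0006431767465396865
disc (367, 238) (array([ 479.4, -206.6]), np.float64(167.6), 2704) -0.0006329492239183221
(152, 136) (array([753.5, 332.9]), array([20.9, 98. ]), 58.4, 253, np.float64(37.2))
(433, 149) (array([ 710.6, -368.9]), array([56.1, 55.6]), 41.1, 533, np.float64(28.4))
(147, 255) (array([425.5, 361.7]), array([73.9, 72.2]), 25.4, 95, np.float64(9.7))
(427, 263) (array([ 419.7, -353.6]), array([71.8, 73.9]), 71.8, 106, np.float64(10.6))
(461, 220) (array([ 531.2, -436.2]), array([61.9, 61.7]), 48.1, 689, np.float64(29.0))
```

View pics/crop0.png

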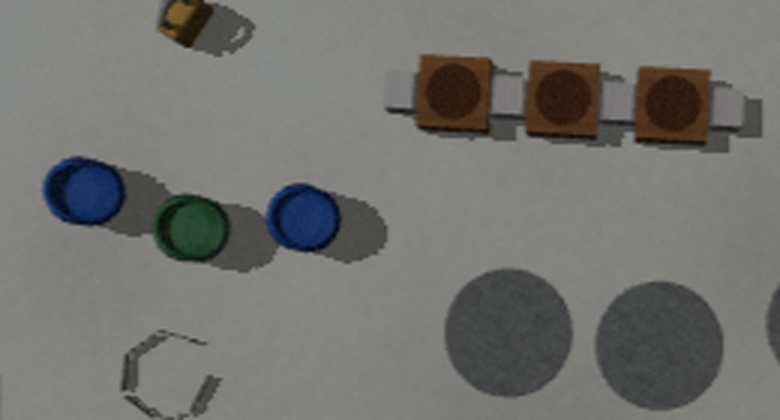

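The crop confirms the green vase stands between two blue ones, and the wooden plinths are on the rail. I'll re-measure the discs with a better threshold and move above plinth1 at (669.5,116.8).

```bash
python3 - <<'E'
from h import *
d=np.load("top0.npz");p,P=d["p"],d["P"]
g=cv2.GaussianBlur(cv2.cvtColor(p,cv2.COLOR_RGB2GRAY),(3,3),0)
for r in[(260,240),(310,245),(367,238)]:
    t=(int(g[r[1],r[0]])+int(g[r[1]+30,r[0]]))/2
    n,l=cv2.connectedComponents(((g<t)&box(p,r,29)).astype(np.uint8))
    q=P[l==l[r[1],r[0]]]; print("disc",r,t,circ(q),np.round(q.mean(0)*1000,1))
E
python3 -m jog '50 -40 0 -9; 100 -80 0 -18; 150 -120 0 -27; 200 -160 0 -36; 250 -195 0 -45; 300 -235 0 -54; 350 -275 0 -62; 400 -315 0 -70; 450 -355 0 -78; 450 -355 0 -78' 1
```

```text
disc (260, 240) 95.0 (array([468.2,  66.7]), np.float64(106.3), 1413) [nan nan nan]
disc (310, 245) 96.5 (array([459.8, -61.1]), np.float64(107.9), 1437) [nan nan nan]
disc (367, 238) 99.0 (array([ 480.5, -206.5]), np.float64(108.3), 1457) [nan nan nan]
time: 1.35
tcp_pos: [0.5882, 0.1716, 0.2414]
tcp_rot: [[0.049, 0.999, 0.001], [0.999, -0.049, -0.005], [-0.005, 0.001, -1.0]]
wrist_force: [-0.1, 0.2, -0.5]
finger_gap: 0.0855
finger_force: 0.0
```

```bash
python3 - <<'E'
from h import *
p,P=cloud("top");save("top1",p);print(readout.state()["tcp_pos"],readout.state()["tcp_rot"][:,1])
for n,q in(("top",p),("side",viewer.camera("side")[0])):
    H=hsv(q);m=((H[...,0]>45)&(H[...,0]<85)&(H[...,1]>80)).astype(np.uint8)
    s=cv2.connectedComponentsWithStats(m);print(n,[(np.round(c),a[4]) for c,a in zip(s[3][1:],s[2][1:]) if a[4]>30])
E
python3 -m jog '0 0 0 0;0 0 0 0'
```

```text
[0.58765529 0.17324814 0.24125972] [ 9.98939604e-01 -4.60371947e-02  4.93371857e-04]
top [(array([416., 210.]), np.int32(442))]
side [(array([221., 149.]), np.int32(145)), (array([378., 325.]), np.int32(872))]
time: 1.7
tcp_pos: [0.5842, 0.1804, 0.2423]
tcp_rot: [[0.035, 0.999, -0.001], [0.999, -0.035, 0.001], [0.001, -0.001, -1.0]]
wrist_force: [-0.0, 0.6, -0.2]
finger_gap: 0.0856
finger_force: 0.0
```

View pics/top1.png

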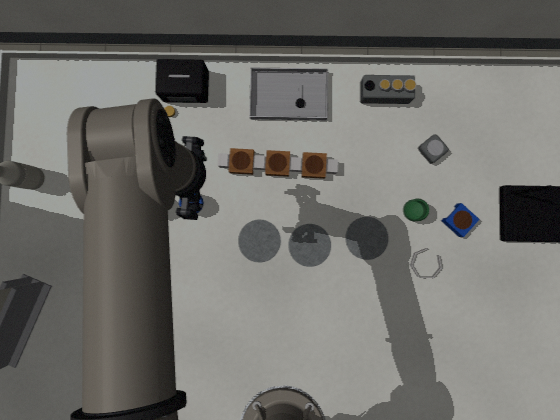

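Only two green vases, with nothing hidden where the arm stood; the arm now covers the left one. Next I go over plinth1.

```bash
python3 -m jog '40 -30 -50 0; 84 -62 -100 0; 84 -62 -140 0; 84 -62 -160 0; 84 -62 -160 0; 84 -62 -160 0;84 -62 -160 0;84 -62 -160 0'
```

```text
time: 2.7
tcp_pos: [0.6701, 0.1166, 0.0841]
tcp_rot: [[0.039, 0.999, 0.003], [0.999, -0.039, 0.001], [0.001, 0.003, -1.0]]
wrist_force: [0.9, 0.2, 0.4]
finger_gap: 0.0853
finger_force: 0.0
```

```bash
python3 -m jog '0 0 -25 0; 0 0 -45 0; 0 0 -60 0; 0 0 -67 0; 0 0 -67 0; 0 0 -67 0' && python3 -m jog '0 0 0 0;0 0 0 0;0 0 0 0;0 0 0 0;0 0 0 0;0 0 0 0' -1 70
```

```text
time: 3.45
tcp_pos: [0.6702, 0.1161, 0.0162]
tcp_rot: [[0.039, 0.999, 0.002], [0.999, -0.039, 0.0], [0.0, 0.002, -1.0]]
wrist_force: [0.3, 0.2, 0.6]
finger_gap: 0.0853
finger_force: 0.0
time: 4.2
tcp_pos: [0.6703, 0.1161, 0.0164]
tcp_rot: [[0.039, 0.999, 0.002], [0.999, -0.039, 0.0], [0.0, 0.002, -1.0]]
wrist_force: [-0.2, -0.5, 6.1]
finger_gap: 0.0585
finger_force: 76.4
```

```bash
python3 -m jog '0 0 4 0; 0 0 8 0; 0 0 12 0; 0 0 20 0; 0 0 35 0; 0 0 55 0; 0 0 75 0; 0 0 80 0;0 0 80 0;0 0 80 0'; python3 - <<'E'
from h import *
p,P=cloud("side");save("side1",p)
E
```

```text
time: 5.45
tcp_pos: [0.6686, 0.1161, 0.0943]
tcp_rot: [[0.039, 0.999, -0.002], [0.999, -0.039, -0.0], [-0.0, -0.002, -1.0]]
wrist_force: [-0.0, 0.5, -2.0]
finger_gap: 0.0592
finger_force: 77.5
```

View pics/side1.png

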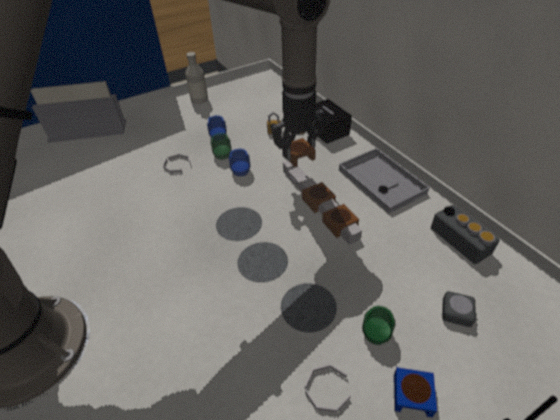

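The side view shows the plinth held at (300,148), clear of the rail. Now to disc1 at (468,66.7).

```bash
python3 -m jog '-45 -10 0 0; -90 -20 0 0; -135 -33 0 0; -180 -44 0 0; -200 -50 0 0; -200 -50 -20 0; -200 -50 -40 0; -200 -50 -50 0; -200 -50 -50 0; -200 -50 -50 0'; python3 - <<'E'
from h import *
p,P=cloud("side");d=np.array(hsv(p));m=(d[...,0]<18)&(d[...,1]>90)&(P[...,0]<.56)&(P[...,0]>.4)&(P[...,1]>0)&(P[...,1]<.13)&(P[...,2]>.01)
print(np.round(np.nanpercentile(P[m],[1,50,99],axis=0)*1000,1),m.sum())
E
```

```text
time: 6.75
tcp_pos: [0.47, 0.066, 0.0458]
tcp_rot: [[0.039, 0.999, 0.001], [0.999, -0.039, 0.0], [0.0, 0.001, -1.0]]
wrist_force: [-0.5, -0.1, -1.6]
finger_gap: 0.0589
finger_force: 77.4
[[436.2  19.2  38.2]
 [469.8  54.5  60. ]
 [498.3  91.6 411.8]] 548
```

```bash
python3 -m jog '-2 0 -15 0; -2 0 -25 0; -2 0 -29 0; -2 0 -31 0; -2 0 -32 0; -2 0 -33 0;-2 0 -33 0;-2 0 -33 0'
```

```text
time: 7.8
tcp_pos: [0.4676, 0.066, 0.0133]
tcp_rot: [[0.039, 0.999, 0.0], [0.999, -0.039, 0.001], [0.001, 0.0, -1.0]]
wrist_force: [-2.6, -0.4, 6.4]
finger_gap: 0.0584
finger_force: 78.2
```

```bash
python3 -m jog '0 0 0 0;0 0 0 0;0 0 0 0;0 0 0 0;0 0 0 0;0 0 30 0;0 0 60 0;0 0 100 0;0 0 100 0;0 0 100 0' 1; python3 -m jog '40 -27 0 0; 80 -54 0 0; 120 -81 0 0; 160 -108 0 0; 195 -133 0 0; 195 -133 0 0;195 -133 0 0;195 -133 0 0'; python3 - <<'E'
from h import *
p,P=cloud("top");save("top2",p);H=hsv(p)
m=(H[...,0]<18)&(H[...,1]>80)&(P[...,2]>.02)&(P[...,2]<.045)
n,l,s,c=cv2.connectedComponentsWithStats(m.astype(np.uint8))
for i in range(1,n):
    if s[i,4]>80: print(c[i].round(),rect(P[l==i]))
E
```

```text
time: 9.05
tcp_pos: [0.4668, 0.0662, 0.1118]
tcp_rot: [[0.039, 0.999, -0.001], [0.999, -0.039, 0.0], [0.0, -0.001, -1.0]]
wrist_force: [0.8, -0.2, -1.4]
finger_gap: 0.0854
finger_force: 0.0
time: 10.05
tcp_pos: [0.6613, -0.0652, 0.1116]
tcp_rot: [[0.038, 0.999, -0.002], [0.999, -0.038, 0.002], [0.002, -0.002, -1.0]]
wrist_force: [0.6, -0.4, 0.5]
finger_gap: 0.0852
finger_force: 0.0
[275. 162.] (array([666.1,  25.6]), array([58.4, 60.2]), 87.5, 476, np.float64(32.0))
[462. 220.] (array([ 531.4, -437.3]), array([42.4, 43.3]), 56.7, 248, np.float64(29.5))
[251. 239.] (array([468.6,  83. ]), array([28.1, 59.2]), 83.4, 201, np.float64(28.9))
```

View pics/top2.png

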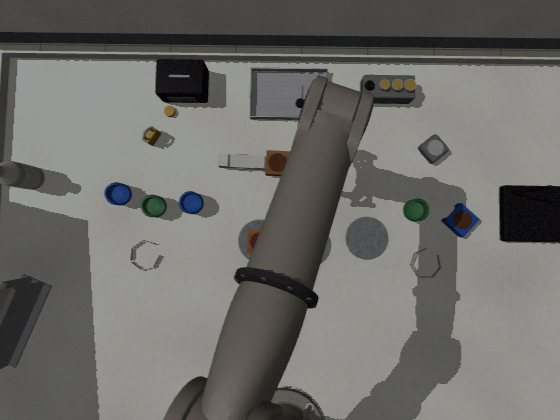

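The top view shows plinth1 partly visible at (251,239), centred on disc1, and plinth2 still on the rail at (275,162). Next, plinth3.

```bash
python3 -m jog '1 -2 -30 0; 1 -2 -60 0; 1 -2 -80 0; 1 -2 -90 0; 1 -2 -95 0; 1 -2 -95 0;1 -2 -95 0' && python3 -m jog '0 0 0 0;0 0 0 0;0 0 0 0;0 0 0 0;0 0 0 0;0 0 0 0' -1 70 && python3 -m jog '0 0 4 0; 0 0 8 0; 0 0 12 0; 0 0 20 0; 0 0 35 0; 0 0 55 0; 0 0 75 0; 0 0 80 0;0 0 80 0;0 0 80 0'
```

```text
time: 10.98
tcp_pos: [0.6642, -0.0692, 0.0184]
tcp_rot: [[0.039, 0.999, 0.002], [0.999, -0.039, -0.0], [-0.0, 0.002, -1.0]]
wrist_force: [0.3, 0.3, 0.3]
finger_gap: 0.0855
finger_force: 0.0
time: 11.72
tcp_pos: [0.6634, -0.069, 0.0182]
tcp_rot: [[0.039, 0.999, 0.0], [0.999, -0.039, 0.0], [0.0, 0.0, -1.0]]
wrist_force: [-2.2, 0.4, 5.1]
finger_gap: 0.0588
finger_force: 76.0
time: 12.98
tcp_pos: [0.6627, -0.0687, 0.0963]
tcp_rot: [[0.039, 0.999, -0.002], [0.999, -0.039, 0.0], [0.0, -0.002, -1.0]]
wrist_force: [-0.6, 0.1, -1.5]
finger_gap: 0.0586
finger_force: 77.8
```

```bash
python3 -m jog '-40 -30 0 0; -80 -60 0 0; -120 -90 0 0; -160 -120 0 0; -182 -140 0 0; -182 -140 -20 0; -182 -140 -40 0; -182 -140 -50 0; -182 -140 -50 0; -182 -140 -50 0'
```

```text
time: 14.22
tcp_pos: [0.4819, -0.2092, 0.0478]
tcp_rot: [[0.039, 0.999, 0.001], [0.999, -0.039, -0.001], [-0.001, 0.001, -1.0]]
wrist_force: [-0.7, -0.8, -1.3]
finger_gap: 0.0585
finger_force: 77.9
```

```bash
python3 - <<'E'
from h import *
p,P=cloud("side");d=np.array(hsv(p));m=(d[...,0]<18)&(d[...,1]>90)&(P[...,0]<.56)&(P[...,0]>.4)&(P[...,1]<-.13)&(P[...,1]>-.28)&(P[...,2]>.01)&(P[...,2]<.15)
print(np.round(np.nanpercentile(P[m],[1,50,99],axis=0)*1000,1),m.sum())
print(readout.state()["finger_gap"],readout.state()["tcp_pos"])
E
```

```text
[[ 449.9 -239.4   37.6]
 [ 482.4 -222.4   60.3]
 [ 510.5 -193.5  114.2]] 760
0.05852424486491989 [ 0.48207481 -0.20921105  0.04799013]
```

```bash
python3 -m jog '-1 1 -15 0; -1 1 -25 0; -1 1 -29 0; -1 1 -31 0; -1 1 -32 0; -1 1 -33 0;-1 1 -33 0;-1 1 -33 0' && python3 -m jog '0 0 0 0;0 0 0 0;0 0 0 0;0 0 0 0;0 0 0 0;0 0 30 0;0 0 60 0;0 0 100 0;0 0 100 0;0 0 100 0' 1;
```

```text
time: 15.28
tcp_pos: [0.4806, -0.2081, 0.0152]
tcp_rot: [[0.039, 0.999, 0.001], [0.999, -0.039, 0.0], [0.0, 0.001, -1.0]]
wrist_force: [-2.1, 0.1, 6.0]
finger_gap: 0.0586
finger_force: 78.4
time: 16.52
tcp_pos: [0.48, -0.2075, 0.1138]
tcp_rot: [[0.039, 0.999, -0.001], [0.999, -0.039, 0.001], [0.001, -0.001, -1.0]]
wrist_force: [-0.1, 0.4, -1.4]
finger_gap: 0.0855
finger_force: 0.0
```

```bash
python3 -m jog '24 -37 0 0;48 -74 0 0;72 -112 0 0;72 -112 0 0;72 -112 -30 0;72 -112 -60 0;72 -112 -80 0;72 -112 -90 0;72 -112 -90 0;72 -112 -90 0' && python3 -m jog '0 0 0 0;0 0 0 0;0 0 0 0;0 0 0 0;0 0 0 0;0 0 0 0' -1 50 && python3 -m jog '0 0 10 0;0 0 30 0;0 0 60 0;0 0 90 0;0 0 90 0;0 0 90 0'
```

```text
time: 17.77
tcp_pos: [0.5532, -0.3205, 0.0255]
tcp_rot: [[0.039, 0.999, 0.002], [0.999, -0.039, -0.001], [-0.001, 0.002, -1.0]]
wrist_force: [0.3, -0.8, 1.7]
finger_gap: 0.0856
finger_force: 0.0
time: 18.52
tcp_pos: [0.5532, -0.3204, 0.0255]
tcp_rot: [[0.039, 0.999, 0.002], [0.999, -0.039, -0.001], [-0.001, 0.002, -1.0]]
wrist_force: [-0.2, 0.0, 6.3]
finger_gap: 0.0547
finger_force: 53.6
time: 19.27
tcp_pos: [0.5519, -0.3194, 0.1136]
tcp_rot: [[0.039, 0.999, -0.001], [0.999, -0.039, 0.001], [0.001, -0.001, -1.0]]
wrist_force: [1.1, 1.1, -2.6]
finger_gap: 0.0547
finger_force: 53.3
```

```bash
python3 - <<'E'
from h import *
p,P=cloud("top");save("top3",p);H=hsv(p)
m=(H[...,0]<18)&(H[...,1]>80)&(P[...,2]>.02)&(P[...,2]<.045)
n,l,s,c=cv2.connectedComponentsWithStats(m.astype(np.uint8))
for i in range(1,n):
    if s[i,4]>80: print(c[i].round(),rect(P[l==i]))
q,Q=cloud("side");save("side3",q);h=hsv(q)
m=(h[...,0]>45)&(h[...,0]<85)&(h[...,1]>80)&(Q[...,1]<0)
print(np.round(np.nanpercentile(Q[m],[1,50,99],axis=0)*1000,1),m.sum())
E
```

```text
[277. 162.] (array([665.9,  24.6]), array([60.3, 60.9]), 89.0, 569, np.float64(31.9))
[369. 238.] (array([ 480.7, -206.1]), array([60.7, 59.7]), 87.8, 590, np.float64(29.0))
[259. 241.] (array([467.3,  66.5]), array([59.9, 59.9]), 87.7, 581, np.float64(28.9))
[[  67.2 -559.9   97.3]
 [ 533.3 -336.   144.1]
 [ 599.6  -53.4  564.6]] 1213
```

View pics/side3.png

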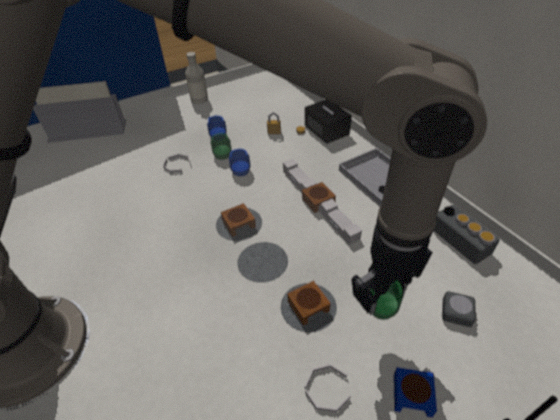

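The side view shows the vase held at (388,300), and both plinths standing on their discs at (309,301) and (238,217). I'll place it on plinth3 at (480.7,-206.1).

```bash
python3 -m jog '-24 37 0 0;-48 74 0 0;-71 112 0 0;-71 112 0 0;-71 112 -25 0;-71 112 -40 0;-71 112 -48 0;-71 112 -48 0;-71 112 -48 0;-71 112 -48 0'
```

```text
time: 20.62
tcp_pos: [0.482, -0.2083, 0.067]
tcp_rot: [[0.039, 0.999, 0.001], [0.999, -0.039, -0.001], [-0.0, 0.001, -1.0]]
wrist_force: [-0.5, -0.4, -1.9]
finger_gap: 0.0544
finger_force: 53.4
```

```bash
python3 - <<'E'
from h import *
print(readout.state()["finger_gap"],readout.state()["tcp_pos"],readout.state()["wrist_force"])
for n in("side","top"):
    q,Q=cloud(n);h=hsv(q)
    near=(abs(Q[...,0]-.48)<.06)&(abs(Q[...,1]+.207)<.06)
    m=(h[...,0]>45)&(h[...,0]<85)&(h[...,1]>80)&near
    print(np.round(np.nanpercentile(Q[m],[1,50,99],axis=0)*1000,1),m.sum())
    m=(h[...,0]<18)&(h[...,1]>90)&near&(Q[...,2]>.02)&(Q[...,2]<.06)
    print("  pl",rect(Q[m]))
    cv2.imwrite(f"pics/{n}4.png",cv2.resize(q[220:350,230:430] if n=="side" else q[180:300,280:460],None,fx=3,fy=3)[:,:,::-1])
E
```

```text
0.05440349418368315 [ 0.48200528 -0.20825187  0.06697752] [-0.50169383 -0.40951362 -1.85784327]
[[ 444.5 -253.8   53.2]
 [ 475.8 -226.6   86.2]
 [ 509.  -189.5  433.2]] 767
  pl (array([ 478.3, -210.5]), array([57.1, 61.9]), 85.4, 387, np.float64(27.5))
[[ 432.2 -200.2   68.5]
 [ 484.5 -185.5   91.1]
 [ 527.9 -168.6  437.8]] 155
  pl (array([ 480.9, -189.9]), array([30.1, 59.6]), 90.0, 167, np.float64(28.9))
```

View pics/side4.png

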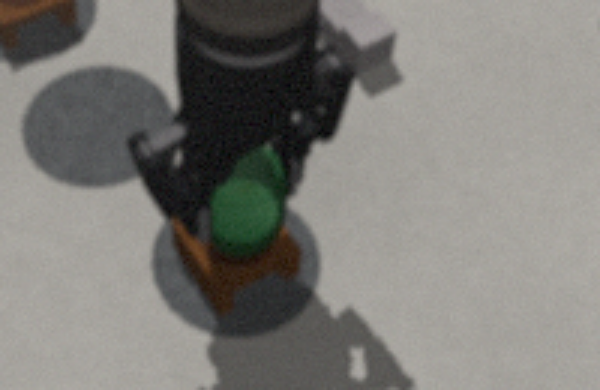

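```bash
python3 - <<'E'
from h import *
q,Q=cloud("side");h=hsv(q)
cv2.imwrite("pics/side5.png",cv2.resize(q[265:315,280:345],None,fx=11,fy=11,interpolation=2)[:,:,::-1])
for r in range(264,312,3):
    u=np.arange(280,345);
    k=[(c,*np.round(Q[r,c]*1000).astype(int)) for c in(306,310,314)if np.isfinite(Q[r,c,0])]
    print(r,k,h[r,310])
E
```

```text
264 [(306, np.int64(463), np.int64(-222), np.int64(162)), (310, np.int64(468), np.int64(-225), np.int64(161)), (314, np.int64(481), np.int64(-219), np.int64(146))] [120  45  17]
267 [(306, np.int64(461), np.int64(-224), np.int64(157)), (310, np.int64(467), np.int64(-227), np.int64(156)), (314, np.int64(481), np.int64(-220), np.int64(138))] [153 116  22]
270 [(306, np.int64(459), np.int64(-227), np.int64(153)), (310, np.int64(468), np.int64(-227), np.int64(147)), (314, np.int64(481), np.int64(-219), np.int64(129))] [98 49 21]
273 [(306, np.int64(461), np.int64(-225), np.int64(141)), (310, np.int64(495), np.int64(-190), np.int64(76)), (314, np.int64(498), np.int64(-197), np.int64(82))] [68 78 49]
276 [(306, np.int64(461), np.int64(-225), np.int64(134)), (310, np.int64(494), np.int64(-190), np.int64(68)), (314, np.int64(499), np.int64(-197), np.int64(72))] [57 78 59]
279 [(306, np.int64(487), np.int64(-189), np.int64(62)), (310, np.int64(494), np.int64(-191), np.int64(60)), (314, np.int64(500), np.int64(-196), np.int64(61))] [67 80 67]
282 [(306, np.int64(485), np.int64(-191), np.int64(
[... 998 characters left out ...]

300 [(306, np.int64(461), np.int64(-228), np.int64(64)), (310, np.int64(465), np.int64(-233), np.int64(68)), (314, np.int64(472), np.int64(-236), np.int64(65))] [ 66 137  56]
303 [(306, np.int64(461), np.int64(-228), np.int64(54)), (310, np.int64(466), np.int64(-232), np.int64(56)), (314, np.int64(472), np.int64(-236), np.int64(57))] [ 71 162  33]
306 [(306, np.int64(466), np.int64(-220), np.int64(29)), (310, np.int64(473), np.int64(-223), np.int64(27)), (314, np.int64(479), np.int64(-227), np.int64(28))] [  9 112  32]
309 [(306, np.int64(463), np.int64(-225), np.int64(28)), (310, np.int64(469), np.int64(-229), np.int64(29)), (314, np.int64(476), np.int64(-233), np.int64(28))] [ 14 164  53]
```

View pics/side5.png

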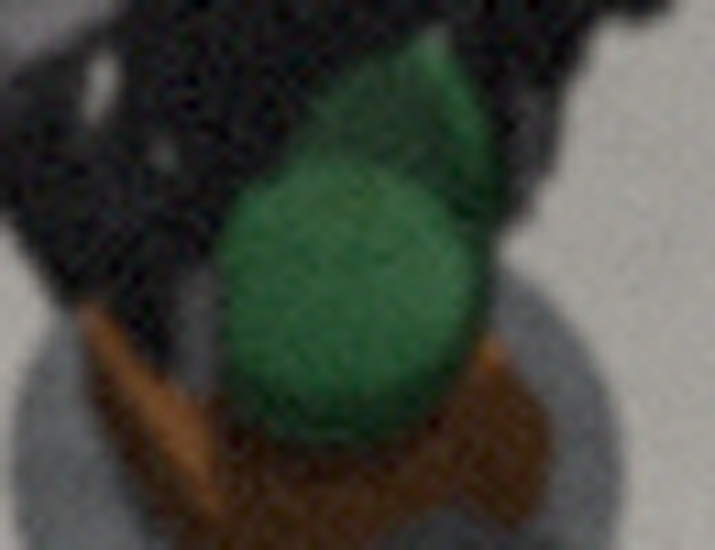

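The crop shows the vase upright: side vertical from z 54 to 77, inside floor level at 56, rim at 99, centred over the plinth. Lowering it.

```bash
python3 -m jog '-1 1 -5 0;-1 1 -8 0;-1 1 -10 0;-1 1 -11 0;-1 1 -12 0;-1 1 -12 0;-1 1 -12 0'
```

```text
time: 21.65
tcp_pos: [0.4802, -0.2068, 0.0554]
tcp_rot: [[0.039, 0.999, -0.0], [0.999, -0.039, 0.001], [0.001, -0.0, -1.0]]
wrist_force: [-3.2, 1.6, 6.9]
finger_gap: 0.0547
finger_force: 54.4
```

Contact. Release, then back up.

```bash
python3 -m jog '0 0 0 0;0 0 0 0;0 0 0 0;0 0 0 0;0 0 0 0;0 0 20 0;0 0 50 0;0 0 100 0;0 0 130 0;0 0 130 0' 1; python3 -m jog '10 60 0 0;20 120 0 0;30 180 0 0;40 240 0 0;50 300 0 0;58 360 0 0;65 420 0 0;70 480 0 0;71 537 0 0;71 537 0 0'; python3 -m jog '0 0 0 0;0 0 0 0;0 0 0 0'
python3 - <<'E'
from h import *
p,P=cloud("top");save("top6",p);H=hsv(p)
for c in((480.7,-206.1),):
    near=(abs(P[...,0]-c[0]/1e3)<.05)&(abs(P[...,1]-c[1]/1e3)<.05)
    q=P[near&(H[...,0]>45)&(H[...,0]<85)&(P[...,2]>.07)];print("vase",circ(q),np.nanpercentile(q[:,2],95))
    q=P[near&(H[...,0]<18)&(H[...,1]>80)&(P[...,2]>.02)&(P[...,2]<.045)];print(rect(q))
m=(H[...,0]<18)&(H[...,1]>80)&(P[...,2]>.02)&(P[...,2]<.045)
n,l,s,c=cv2.connectedComponentsWithStats(m.astype(np.uint8))
for i in range(1,n):
    if s[i,4]>80: print(c[i].round(),rect(P[l==i]))
E
```

```text
time: 22.9
tcp_pos: [0.4822, -0.208, 0.187]
tcp_rot: [[0.039, 0.999, 0.006], [0.999, -0.039, -0.002], [-0.002, 0.006, -1.0]]
wrist_force: [0.0, -0.2, -0.8]
finger_gap: 0.0852
finger_force: 0.0
time: 24.15
tcp_pos: [0.5476, 0.3381, 0.181]
tcp_rot: [[0.028, 1.0, -0.005], [1.0, -0.028, 0.002], [0.002, -0.005, -1.0]]
wrist_force: [-1.0, -0.2, -1.0]
finger_gap: 0.0858
finger_force: 0.0
time: 24.52
tcp_pos: [0.5519, 0.3282, 0.1845]
tcp_rot: [[0.042, 0.999, 0.0], [0.999, -0.042, -0.0], [-0.0, 0.0, -1.0]]
wrist_force: [0.1, -0.4, -0.2]
finger_gap: 0.0852
finger_force: 0.0
vase (array([ 480.4, -206.8]), np.float64(54.5), 267) 0.09094018809978457
(array([ 480.9, -205.9]), array([60.2, 59.8]), 88.2, 160, np.float64(28.8))
[277. 163.] (array([666.1,  24.8]), array([59.7, 60.2]), 87.6, 571, np.float64(31.9))
[462. 220.] (array([ 531.8, -437.6]), array([41.6, 43.3]), 46.2, 247, np.float64(29.7))
[360. 237.] (array([ 481., -191.]), array([59.5, 32. ]), 0.1, 143, np.float64(28.8))
[259. 241.] (array([467.3,  66.5]), array([60. , 59.8]), 87.9, 568, np.float64(28.9))
```

Vase is on centre (within 1 mm) and nothing else has been disturbed. Next, the left vase at (551.5,331).

```bash
python3 -m jog '0 1 -40 0;0 1 -80 0;0 1 -110 0;0 1 -110 0;0 1 -110 0;0 1 -110 0' && python3 -m jog '0 0 -20 0;0 0 -35 0;0 0 -45 0;0 0 -49 0;0 0 -49 0;0 0 -49 0'
```

```text
time: 25.32
tcp_pos: [0.5529, 0.3316, 0.0766]
tcp_rot: [[0.039, 0.999, 0.004], [0.999, -0.039, 0.002], [0.002, 0.003, -1.0]]
wrist_force: [0.3, 0.0, -0.0]
finger_gap: 0.0853
finger_force: 0.0
time: 26.08
tcp_pos: [0.5519, 0.3313, 0.0259]
tcp_rot: [[0.039, 0.999, 0.001], [0.999, -0.039, 0.001], [0.001, 0.001, -1.0]]
wrist_force: [-0.5, 0.2, -0.1]
finger_gap: 0.0855
finger_force: 0.0
```

```bash
python3 -m jog '0 0 0 0;0 0 0 0;0 0 0 0;0 0 0 0;0 0 0 0;0 0 0 0' -1 50 && python3 -m jog '0 0 10 0;0 0 30 0;0 0 60 0;0 0 90 0;0 0 110 0;0 0 110 0;0 0 110 0' && python3 -m jog '-15 -50 0 0;-30 -100 0 0;-45 -150 0 0;-60 -200 0 0;-75 -245 0 0;-84 -265 0 0;-84 -265 0 0;-84 -265 -30 0;-84 -265 -50 0;-84 -265 -50 0'
python3 - <<'E'
from h import *
p,P=cloud("side");H=hsv(p)
print(readout.state()["tcp_pos"])
near=(abs(P[...,0]-.467)<.06)&(abs(P[...,1]-.066)<.06)
m=near&(H[...,0]>45)&(H[...,0]<85)&(H[...,1]>80)&(P[...,2]<.2);print(np.round(np.nanpercentile(P[m],[1,50,99],axis=0)*1000,1),m.sum())
m=near&(H[...,0]<18)&(H[...,1]>80)&(P[...,2]>.015)&(P[...,2]<.045);print(rect(P[m]))
E
```

```text
time: 26.82
tcp_pos: [0.5519, 0.3314, 0.026]
tcp_rot: [[0.039, 0.999, 0.001], [0.999, -0.039, 0.001], [0.001, 0.001, -1.0]]
wrist_force: [-0.2, -0.7, 5.2]
finger_gap: 0.0545
finger_force: 53.7
time: 27.7
tcp_pos: [0.5507, 0.3308, 0.1346]
tcp_rot: [[0.039, 0.999, -0.002], [0.999, -0.039, -0.001], [-0.001, -0.002, -1.0]]
wrist_force: [-0.9, -0.5, -2.1]
finger_gap: 0.0548
finger_force: 53.4
time: 28.95
tcp_pos: [0.4661, 0.0681, 0.0836]
tcp_rot: [[0.036, 0.999, -0.004], [0.999, -0.036, -0.0], [-0.001, -0.004, -1.0]]
wrist_force: [-0.5, -0.0, -2.8]
finger_gap: 0.0547
finger_force: 53.6
[0.46730229 0.06783117 0.08471358]
[[439.5  39.8  68.6]
 [460.5  48.2 100.7]
 [487.8  91.7 167.5]] 386
(array([466. ,  63.5]), array([59.7, 61.3]), 86.8, 398, np.float64(27.3))
```

```bash
python3 -m jog '0 -1 -10 0;0 -1 -18 0;0 -1 -21 0;0 -1 -22 0;0 -1 -22 0;0 -1 -22 0'; python3 -m jog '0 0 -2 0;0 0 -4 0;0 0 -6 0;0 0 -7 0;0 0 -7 0;0 0 -7 0'
```

```text
time: 29.75
tcp_pos: [0.4676, 0.0651, 0.0635]
tcp_rot: [[0.039, 0.999, 0.001], [0.999, -0.039, 0.0], [0.0, 0.001, -1.0]]
wrist_force: [0.4, 0.4, -1.9]
finger_gap: 0.0544
finger_force: 53.6
time: 30.5
tcp_pos: [0.4675, 0.0651, 0.0563]
tcp_rot: [[0.039, 0.999, 0.0], [0.999, -0.039, -0.0], [-0.0, 0.0, -1.0]]
wrist_force: [0.5, -0.8, -1.7]
finger_gap: 0.0546
finger_force: 53.6
```

```bash
python3 -m jog '0 2 0 0;0 2 0 0;0 2 -1 0;0 2 -1 0;0 2 -1 0;0 2 -1 0'
```

```text
time: 31.25
tcp_pos: [0.4675, 0.0673, 0.0559]
tcp_rot: [[0.039, 0.999, 0.0], [0.999, -0.039, 0.001], [0.001, 0.0, -1.0]]
wrist_force: [-2.0, -0.0, 6.1]
finger_gap: 0.0549
finger_force: 54.3
```

```bash
python3 -m jog '0 0 0 0;0 0 0 0;0 0 0 0;0 0 0 0;0 0 0 0;0 0 20 0;0 0 50 0;0 0 100 0;0 0 150 0;0 0 150 0' 1; python3 -m jog '0 60 20 0;0 120 20 0;0 180 20 0;0 240 20 0;0 300 20 0;0 340 20 0;0 340 20 0;0 340 20 0;0 340 20 0'
python3 - <<'E'
from h import *
p,P=cloud("top");save("top7",p);H=hsv(p)
for c in((480.7,-206.1),(467.3,66.5),(666,24.8)):
    near=(abs(P[...,0]-c[0]/1e3)<.05)&(abs(P[...,1]-c[1]/1e3)<.05)
    q=P[near&(H[...,0]>45)&(H[...,0]<85)&(P[...,2]>.07)]
    if len(q): print("vase",circ(q),np.nanpercentile(q[:,2],95))
    q=P[near&(H[...,0]<18)&(H[...,1]>80)&(P[...,2]>.02)&(P[...,2]<.045)];print(rect(q))
E
```

```text
time: 32.5
tcp_pos: [0.4707, 0.0673, 0.2095]
tcp_rot: [[0.039, 0.999, 0.01], [0.999, -0.039, 0.003], [0.003, 0.009, -1.0]]
wrist_force: [-0.0, -0.4, -0.7]
finger_gap: 0.0855
finger_force: 0.0
time: 33.62
tcp_pos: [0.4682, 0.4049, 0.2252]
tcp_rot: [[0.042, 0.999, 0.0], [0.999, -0.042, -0.001], [-0.001, 0.0, -1.0]]
wrist_force: [-0.1, 0.2, -0.1]
finger_gap: 0.0854
finger_force: 0.0
vase (array([ 480.3, -206.6]), np.float64(54.0), 267) 0.09087199317079504
(array([ 480.8, -206. ]), array([60. , 59.9]), 87.2, 160, np.float64(29.1))
vase (array([467.3,  68.6]), np.float64(53.5), 257) 0.09063329504319495
(array([467.8,  65.9]), array([59.3, 59.5]), 86.8, 148, np.float64(28.9))
(array([665.9,  24.7]), array([60.1, 60.2]), 87.6, 574, np.float64(31.8))
```

View pics/top7.png

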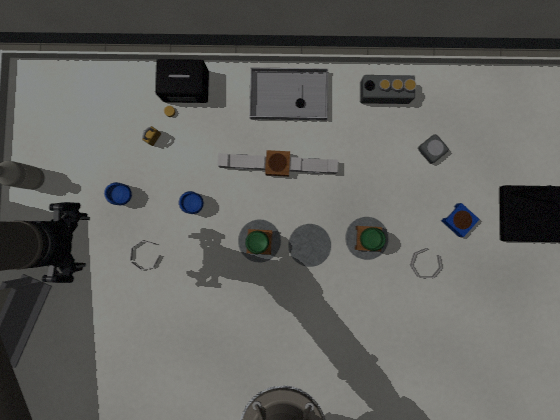

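The top view shows both vases upright on their plinths, at (258,241) and (372,238), within 3 mm of centre. The spare plinth is clipped at (278,162), and the arm is clear of everything.

```bash
python3 -c "
from rig import job; print(job.job_done())"
```

```text
the job is handed in; nothing more can be done
None
```

I handed the job in: both vases on the shelf stand upright within 3 mm of centre on their own plinths, each on its own felt disc, and the spare plinth is still clipped on the rail; the hand-in call gave no verdict.

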